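# Set the joint and press the accent tile flush

## Task

On the tile-setting jig, use the black grip to slide the blue tile all the way away from the terracotta-red tile, then stand the green spacer in the gap between the red and blue tiles, which is now the only one wide enough: fully down on the jig's base, its ends about level with the tile edges. Let go of the spacer, then press the sprung blue tile down until it is flush with its neighbours, and finish while still holding it pressed down. Leave the two glitter vials and the strip mould where they stand.

Things in the scene. Friction and masses are not known exactly. Their poses are not given: they have to be found in the camera images.
- jig: Fixed plywood tile-setting jig, board 150 x 250 x 10 mm on the table (x -97 to +53, y -125 to +125 mm). Origin on the table under the middle of the tile row; y along the row, -x towards the slide grip, z up. The board's top is at z = 10 mm. The red and white tiles stand at y = +75 and -75 mm, either way round, inner faces at y = +-50 mm; all tiles span x = -32 to +32 mm.
- red_tile: Terracotta-red fixed tile, 64 mm (jig x) by 50 mm (jig y), on a wooden block; top 24 mm above its origin (34 mm above the table). Origin: centre of the block's underside, on the jig's board. Axes parallel to the jig's.
- white_tile: White fixed tile, same sizes, height and origin as the red one, on the other side of the blue tile. Axes parallel to the jig's.
- carriage (a joint): Sliding carriage that carries the blue tile and the black grip along the jig's y axis: metres, 0 = blue tile midway between its neighbours (18 mm gaps both sides), positive towards the jig's +y; end stops at -0.009 and +0.009, where the gaps are 27 and 9 mm. Stays where it is left (sliding friction about 2.5 N).
- slide_grip (a point): Top centre of the black upright grip of the carriage, 24 mm (jig x) by 14 mm (jig y), its top 60 mm above the table, free to pinch down to 20 mm above the table (17 mm high end stops beside its foot); it stands 63 mm in front (jig -x) of the blue tile's centre and moves with it.
- tile_press (a joint): How far the blue tile is pressed down, in metres: 0 = up, its top 6 mm proud of its neighbours; 0.006 = flush, at a firm stop. Springs back when let go; takes about 6 N to start and 10 N to hold flush.
- blue_tile_top (a point): Centre of the upper face of the blue tile, which is 64 x 64 mm and 12 mm thick, sides parallel to the jig; 40 mm above the table when up, 34 mm when flush.
- spacer: Loose green plastic spacer, standing upright; origin at the centre of its underside. Blade 64 mm long (its x) and 22 mm thick (its y), from the underside up to 34 mm (lowest 6 mm stepped in to 60 x 18 mm); above it a ribbed grip tab 40 mm long, 14 mm thick, from 34 to 62 mm. About 60 g. It goes in either way round.
- vial_rose: Bystander: small glitter vial, pale rose, white cap, 27 mm across, 45 mm tall; origin at its underside.
- vial_magenta: Bystander: small glitter vial, magenta, white cap, 27 mm across, 45 mm tall; origin at its underside.
- xo_mold_1: Bystander: empty white silicone strip mould, 42 x 136 x 12 mm, long along its y; origin at the centre of its underside.
Not all that is in view belongs to the job. Of the things shaped like the spacer, the green one is meant.

How it is judged:
By the outcome, as a careful person would: the job done as asked, in the order asked, and still so for the second after the job is handed in, while the arm keeps its last pose, push and grip.
It also fails if it takes over 51 s, if anything falls off the work surface, if the arm or the gripper's body presses on something with over 40 N, if the wrist force passes 120 N, or if a joint passes its speed limit or range.

## Robot

A 7-joint arm with a two-finger parallel gripper is mounted at the origin on a cart in front of the work surface, level with it; the furniture and walls round the work are solid. World frame = base frame: x ahead of the robot, y to its left, z up, the work surface at z = 0. Lengths are in m, angles in rad, forces in N, time in s.
With the tool pointing down it reaches from about 0.425 to 0.925 m from the base axis. Payload 6.8 kg.
Tool frame: the origin (TCP) lies at the very end of the fingers, on their centre line; the grasp point (between the pads) lies 19 mm behind it; z points along the fingers, x is the direction in which the jaws open and shut, and the axes are right-handed (so a half turn about z gives the same grasp; the last joint's range is limited). The gripper opens to 85 mm and grips with 20 to 120 N. Pads are 22 mm wide; open, the fingers measure 114 mm over their backs; the gripper's body (76 mm by 85 mm) begins 54 mm behind the grasp point. The pads swing forward as they close: fully open they stand 13 mm farther back than shut.
Start: joints at [-1.291, 0.477, 0.022, 1.555, -0.011, 1.109, -0.083], TCP at [0.255, 0.625, 0.231] pointing down, gripper open.
Joint ranges: [-2.96, 2.96], [-0.34, 2.1], [-1.41, 1.46], [0.24, 2.44], [-1.37, 4.51], [0.17, 1.92], [-2.96, 2.96]. Speed limits (rad/s): [2.39, 2.39, 3.14, 3.14, 3.14, 3.14, 3.14].

## Interface

Orientations are given as a rotation vector (axis times angle).
In Python, from bench import get_obs, imaging, hand_in gives the robot as it stands.
- The arm moves only by the tool send_rows, never from a script. Its argument "motion" is a list of rows, each an object with "dp": the shift along the world's x, y, z in m, a list of three; "rot": the turn, a rotation vector about the world's x, y, z in rad, a list of three; "grip": the finger opening in m, from 0 to 0.0854. In form: [{"dp": [dx, dy, dz], "rot": [ax, ay, az], "grip": grip}, ...]. A call has 1 to 20 rows; each row shifts and turns the pose as measured when the row begins; what a row does not reach is not made up. A row lasts 1/8 s, in which the tool goes at most 62.5 mm and 10.7 degrees, less where a joint would pass 70% of its speed; a pose out of reach is approached as far as the arm can. A call is refused whole if a number of a shift passes 0.0625 or a number of a turn 0.188, either way. A call with a gripper value outside its range is refused whole. The fingers move at their own pace and stop on an object; "grip_force" is the grip in N (left out, the last holds). Time passes only in rows, so rows that do not move let the fingers close. It gives the time, the measured TCP pose, the force and the opening at its end, in the units of the state.
- get_obs(): the state, without advancing time (a new reading comes with each control period).
- imaging.grab_frame(name): name is "side" or "top" or "wrist"; returns a dict with "img" (384x512x3 uint8, red, green, blue), "fx", "fy", "cx", "cy" (pixels), "R" (3x3) and "t" (3): a world point X has camera coordinates R X + t. Camera axes: x right, y down, z forward; pixel columns grow to the right and rows downward; lengths in m; the calibration is good to about 2 mm. The wrist camera is an equidistant fisheye: a pixel r from the principal point sees the ray r / f radians off the axis. A picture is of the moment at which its call begins. There is no depth.
- hand_in(): hands the job in, once; it reports no verdict.
The state is a dict: "clock": time; "joints": joint angles; "qvel": joint speeds; "tau": joint torques, N m; "tcp_pos": TCP position; "orientation": TCP orientation; "contact_force": force on the tool from outside, world axes, zero at the start; "moment": the same for the moment, N m; "grip_width": finger opening in m.
Only numpy, scipy, OpenCV 4.12 (cv2) and the standard library are available. Lean on these libraries where they do the work, as an engineer would, in place of code of your own. Each camera call takes 0.05 s, during which the arm holds its last target. There are 200 camera calls.

## Working session

There is one attempt and no reset: what is moved stays moved. The work goes in short steps, Python scripts to look and compute and a tool call to move; the robot and the scene stay as the last step left them, time stands still between calls to the robot, and variables do not carry over. Pictures are saved under pics/ and viewed, about 8 in all and at most 12, crops included, and the job is handed in when it is done.

Besides the shell and the picture viewer there is one more tool, called after "Request:" in YAML: its name, and indented under it one key for each argument. send_rows: Moves the arm, as the interface text tells. Its arguments: {"type":"object","properties":{"motion":{"type":"array","items":{"type":"object","properties":{"dp":{"type":"array","items":{"type":"number"}},"rot":{"type":"array","items":{"type":"number"}},"grip":{"type":"number"}}}},"grip_force":{"type":"number"}},"required":["motion"]}

```bash
mkdir -p pics; ls; cat > h.py <<'E'
import numpy as np, cv2
from bench import get_obs, imaging, hand_in
def save(n,f):
    o=imaging.grab_frame(n); cv2.imwrite(f,o["img"][:,:,::-1]); np.savez(f[:-4]+".npz",**o); return o
def ray_z(o,u,v,z):
    d=o["R"].T@np.array([(u-o["cx"])/o["fx"],(v-o["cy"])/o["fy"],1]); c=-o["R"].T@o["t"]
    return c+d*(z-c[2])/d[2]
E
python3 - <<'E'
from h import *
a=save("top","pics/top0.png");b=save("side","pics/side0.png")
for o in(a,b): print(o["fx"],o["cx"],o["cy"],-o["R"].T@o["t"],o["R"])
print(get_obs())
E
```

```text
pics
463.3122301607034 249.01161896794704 188.88188806146525 [ 0.31828344 -0.15867575  1.28231363] [[-5.65425110e-04 -9.99818249e-01  1.90564550e-02]
 [-9.86712085e-01 -2.53843578e-03 -1.62458663e-01]
 [ 1.62477510e-01 -1.88950926e-02 -9.86531314e-01]]
350.0550600418413 252.39041527477124 187.76842663474963 [ 0.21360621 -0.96484527  0.45196283] [[ 0.93354613 -0.35804328  0.01722293]
 [-0.13075795 -0.384882   -0.9136565 ]
 [ 0.33375736  0.85068846 -0.40612211]]
{'clock': 0.1, 'joints': array([-1.29111938,  0.47772428,  0.02237262,  1.55633569, -0.01147898,
        1.10932015, -0.08312452]), 'qvel': array([ 4.97954585e-04, -3.39401223e-03,  1.11522371e-03, -6.84418604e-04,
       -1.14069719e-03, -2.56949433e-04, -6.45011122e-05]), 'tau': array([ 4.70392974e-03, -5.97760391e+01,  1.61418445e+00, -2.81957728e+01,
        1.29073294e-02,  4.90894585e-03, -1.85446606e-05]), 'tcp_pos': array([0.25507064, 0.62437682, 0.23042608]), 'orientation': array([ 2.60698353e+00,  1.75118568e+00, -2.01890420e-03]), 'contact_force': array([ 0.64339969, -0.74683329,  0.12236733]), 'moment': array([-0.00356582,  0.01521829,  0.01412882]), 'grip_width': 0.08547300874567072}
```

View pics/top0.png

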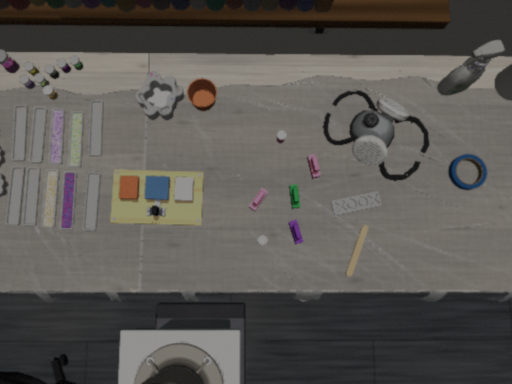

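View pics/side0.png

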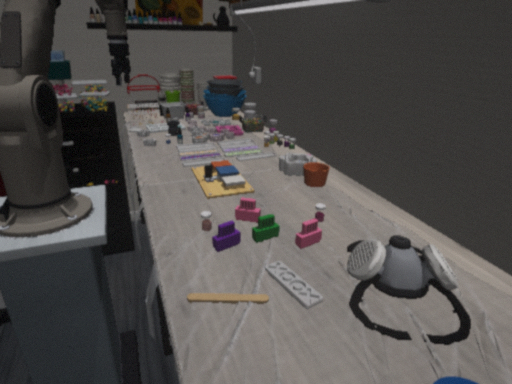

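The top view shows the jig at about (157,197), with red on the left (+y) and the grip towards the robot. The green spacer is at about (295,196). The side view agrees. Next I'll measure from enlarged crops.

```bash
python3 - <<'E'
from h import *
o=dict(np.load("pics/top0.npz"));im=o["img"]
a=cv2.resize(im[165:230,105:210],None,fx=7,fy=7,interpolation=cv2.INTER_CUBIC)
b=cv2.resize(im[150:250,240:385],None,fx=5,fy=5,interpolation=cv2.INTER_CUBIC)[:,:735]
c=np.zeros((a.shape[0],735,3),np.uint8);c[:a.shape[0]]=a
cv2.imwrite("pics/jig.png",a[:,:,::-1]);cv2.imwrite("pics/sp.png",b[:,:,::-1])
hsv=cv2.cvtColor(im,cv2.COLOR_RGB2HSV)
def seg(n,lo,hi,box,z):
    m=cv2.inRange(hsv,np.array(lo),np.array(hi));k=np.zeros_like(m);y0,y1,x0,x1=box;k[y0:y1,x0:x1]=m[y0:y1,x0:x1]
    v,u=np.nonzero(k);r=cv2.minAreaRect(np.c_[u,v].astype(np.float32))
    P=[ray_z(o,*p,z)[:2].round(4).tolist() for p in cv2.boxPoints(r)]
    print(n,len(u),u.mean(),v.mean(),ray_z(o,u.mean(),v.mean(),z).round(4),P)
seg("board",[18,70,80],[35,255,255],(160,235,100,215),.01)
seg("red",[0,110,60],[14,255,255],(165,210,110,145),.034)
seg("blue",[98,110,40],[125,255,255],(165,210,140,175),.04)
seg("green",[50,110,30],[75,255,255],(175,215,280,310),.045)
E
```

```text
board 2167 155.24642362713428 200.3853253345639 [0.495 0.076 0.01 ] [[0.4342, 0.1953], [0.5815, 0.1982], [0.5751, -0.0531], [0.4275, -0.0514]]
red 422 128.58530805687204 187.02369668246445 [0.5282 0.1449 0.034 ] [[0.5586, 0.1722], [0.5587, 0.1206], [0.4981, 0.1183], [0.4979, 0.1695]]
blue 473 156.83932346723046 187.53065539112052 [0.526  0.0673 0.04  ] [[0.5549, 0.0975], [0.5551, 0.0379], [0.4974, 0.0363], [0.4972, 0.0955]]
green 176 294.25 196.10795454545453 [ 0.5026 -0.3048  0.045 ] [[0.5323, -0.2911], [0.535, -0.3119], [0.4734, -0.3184], [0.4708, -0.2978]]
```

View pics/jig.png

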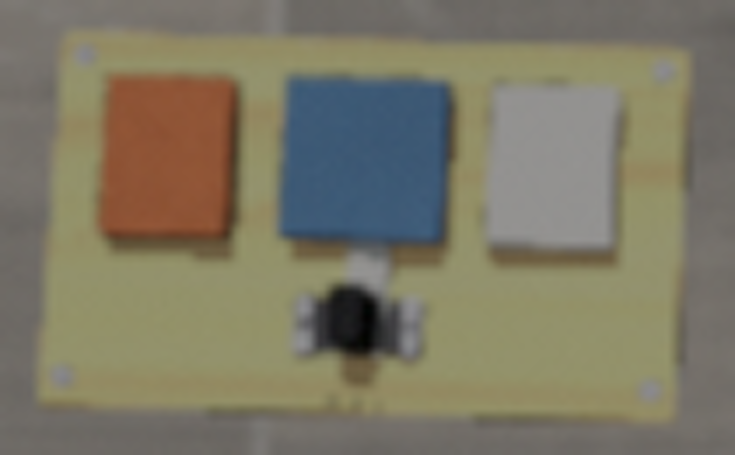

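View pics/sp.png

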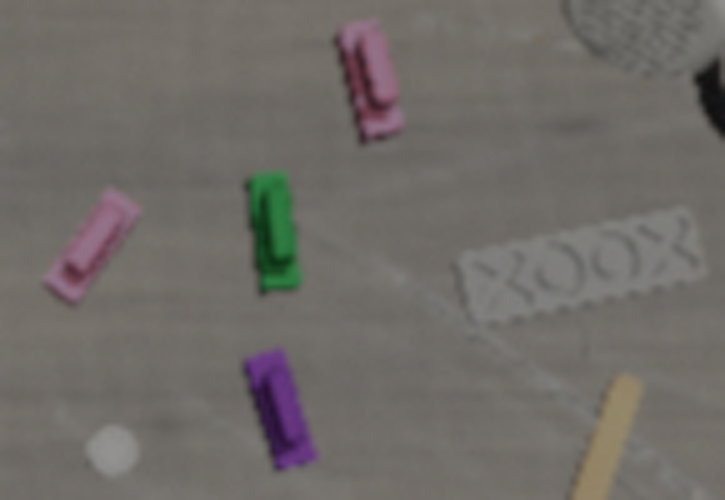

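```bash
cat >> h.py <<'E'
from scipy.optimize import least_squares, minimize
def proj(o,X):
    c=np.asarray(X)@o["R"].T+o["t"]; return np.c_[o["fx"]*c[:,0]/c[:,2]+o["cx"],o["fy"]*c[:,1]/c[:,2]+o["cy"]]
def tf(p,L): # pose x,y,yaw -> world
    L=np.asarray(L,float);c,s=np.cos(p[2]),np.sin(p[2])
    return np.c_[p[0]+c*L[:,0]-s*L[:,1],p[1]+s*L[:,0]+c*L[:,1],L[:,2]]
def rect(x0,x1,y0,y1,z): return [[x1,y1,z],[x1,y0,z],[x0,y0,z],[x0,y1,z]]
def spfit(o,m,p0,S=4):
    def cost(p):
        k=np.zeros((m.shape[0]*S,m.shape[1]*S),np.uint8)
        for a,b,z0,z1 in((.032,.011,.006,.034),(.03,.009,0,.006),(.02,.007,.034,.062)):
            P=proj(o,tf(p,rect(-a,a,-b,b,z0)+rect(-a,a,-b,b,z1)))
            h=cv2.convexHull(((P+.5)*S-.5).astype(np.float32)); cv2.fillConvexPoly(k,np.round(h*16).astype(np.int32),255,shift=4)
        r=cv2.resize(k,(m.shape[1],m.shape[0]),interpolation=cv2.INTER_AREA)/255.
        return ((r-m)**2).sum()
    return minimize(cost,p0,method="Nelder-Mead",options=dict(initial_simplex=np.array(p0)+np.array([[0,0,0],[.006,0,0],[0,.006,0],[0,0,.1]]),xatol=1e-4))
E
python3 - <<'E'
from h import *
o=dict(np.load("pics/top0.npz"));im=o["img"]
g=lambda L,s,x,y:(np.array(L)+.5)/s-.5+[x,y]
px=g([(65,32),(690,50),(675,420),(38,403),(108,75),(237,80),(230,238),(101,232),(493,85),(619,90),(614,248),(486,243),(288,76),(449,82),(443,243),(281,237)],7,105,165)
def f(p):
    L=rect(-.097,.053,-.125,.125,.01)+rect(-.032,.032,.05,.1,.034)+rect(-.032,.032,-.1,-.05,.034)+rect(-.032,.032,-.032+p[3],.032+p[3],.04)
    return (proj(o,tf(p,L))-px).ravel()
r=least_squares(f,[.52,.07,0,0]);print(r.x.round(4),np.abs(r.fun).max(), f(r.x).reshape(-1,2).round(1).tolist())
print("grip",tf(r.x,[[-.063,r.x[3],.06]]),"gap",tf(r.x,[[0,.0365,.01]]))
hsv=cv2.cvtColor(im,cv2.COLOR_RGB2HSV)
m=cv2.inRange(hsv,np.array([45,70,20]),np.array([80,255,255]))/255.
k=np.zeros_like(m);k[175:220,280:310]=1
s=spfit(o,m*k,[.5,-.305,.1]);print("spacer",s.x.round(4),s.fun,(m*k).sum())
E
```

```text
[ 0.5269  0.0703 -0.0247 -0.0028] 0.5899683207215389 [[-0.1, -0.1], [0.4, -0.2], [0.4, 0.5], [-0.2, 0.6], [0.1, -0.3], [-0.0, -0.5], [-0.5, 0.1], [-0.6, 0.5], [0.1, -0.2], [0.4, -0.4], [0.1, 0.2], [-0.1, 0.4], [-0.1, -0.1], [0.5, -0.4], [0.1, -0.1], [-0.5, 0.1]]
grip [[0.46388786 0.06905449 0.06      ]] gap [[0.5278414  0.10681426 0.01      ]]
spacer [ 0.5078 -0.3076  0.0576] 32.6880276816609 187.0
```

Request:
send_rows:
  motion:
    - {"dp": [0.019, -0.0505, 0], "rot": [0, 0, 0.033], "grip": 0.085}
    - {"dp": [0.019, -0.0505, 0], "rot": [0, 0, 0.033], "grip": 0.085}
    - {"dp": [0.019, -0.0505, 0], "rot": [0, 0, 0.033], "grip": 0.085}
    - {"dp": [0.019, -0.0505, 0], "rot": [0, 0, 0.033], "grip": 0.085}
    - {"dp": [0.019, -0.0505, 0], "rot": [0, 0, 0.033], "grip": 0.085}
    - {"dp": [0.019, -0.0505, 0], "rot": [0, 0, 0.033], "grip": 0.085}
    - {"dp": [0.019, -0.0505, 0], "rot": [0, 0, 0.033], "grip": 0.085}
    - {"dp": [0.019, -0.0505, 0], "rot": [0, 0, 0.033], "grip": 0.085}
    - {"dp": [0.019, -0.0505, -0.01], "rot": [0, 0, 0.033], "grip": 0.06}
    - {"dp": [0.019, -0.0505, -0.02], "rot": [0, 0, 0.033], "grip": 0.05}
    - {"dp": [0.019, -0.0505, -0.03], "rot": [0, 0, 0.033], "grip": 0.045}
    - {"dp": [0, 0, 0], "rot": [0, 0, 0], "grip": 0.045}

```text
clock: 1.6
tcp_pos: [0.4644, 0.0495, 0.1661]
orientation: [2.232, 2.206, -0.005]
contact_force: [0.1, 0.3, -0.1]
grip_width: 0.0451
```

Request:
send_rows:
  motion:
    - {"dp": [0, 0.0195, 0], "rot": [0, 0, -0.012], "grip": 0.045}
    - {"dp": [0, 0, -0.04], "rot": [0, 0, 0], "grip": 0.045}
    - {"dp": [0, 0, -0.04], "rot": [0, 0, 0], "grip": 0.045}
    - {"dp": [0, 0, 0], "rot": [0, 0, 0], "grip": 0.045}

```text
clock: 2.1
tcp_pos: [0.4649, 0.0722, 0.0853]
orientation: [2.245, 2.194, -0.001]
contact_force: [-0.3, -0.3, 0.2]
grip_width: 0.0446
```

```bash
python3 - <<'E'
from h import *
o=save("wrist","pics/w1.png");print(o["fx"],o["cx"],o["cy"],-o["R"].T@o["t"],o["R"][2])
print(get_obs()["tcp_pos"],get_obs()["orientation"])
E
```

```text
297.3186396354542 257.12412667045595 188.04514133017182 [0.39740023 0.07372319 0.22763898] [ 0.26689316 -0.00611369 -0.96370673]
[0.46620382 0.07242595 0.08680125] [2.24425619 2.19291893 0.00338449]
```

View pics/w1.png

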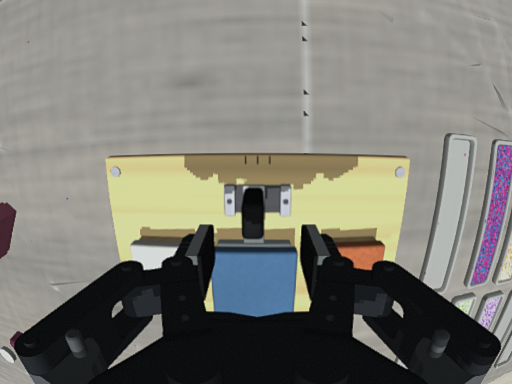

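Request:
send_rows:
  motion:
    - {"dp": [-0.001, -0.002, -0.02], "rot": [0, 0, 0], "grip": 0.045}
    - {"dp": [0, 0, -0.02], "rot": [0, 0, 0], "grip": 0.045}
    - {"dp": [0, 0, -0.012], "rot": [0, 0, 0], "grip": 0.03}
    - {"dp": [0, 0, 0], "rot": [0, 0, 0], "grip": 0.005}
    - {"dp": [0, 0, 0], "rot": [0, 0, 0], "grip": 0.005}
    - {"dp": [0, 0, 0], "rot": [0, 0, 0], "grip": 0.005}
  grip_force: 40

```text
clock: 2.9
tcp_pos: [0.4697, 0.0727, 0.04]
orientation: [2.24, 2.191, 0.018]
contact_force: [3.0, 1.1, -14.9]
grip_width: 0.0132
```

Request:
send_rows:
  motion:
    - {"dp": [0, -0.003, 0], "rot": [0, 0, 0], "grip": 0.005}
    - {"dp": [0, -0.003, 0], "rot": [0, 0, 0], "grip": 0.005}
    - {"dp": [0, -0.003, 0], "rot": [0, 0, 0], "grip": 0.005}

```text
clock: 3.28
tcp_pos: [0.4695, 0.0649, 0.04]
orientation: [2.239, 2.194, 0.019]
contact_force: [2.7, 1.5, -12.8]
grip_width: 0.0129
```

Request:
send_rows:
  motion:
    - {"dp": [0, -0.003, 0], "rot": [0, 0, 0], "grip": 0.005}
    - {"dp": [0, -0.003, 0], "rot": [0, 0, 0], "grip": 0.005}

```text
clock: 3.52
tcp_pos: [0.4695, 0.0626, 0.04]
orientation: [2.239, 2.199, 0.024]
contact_force: [1.1, 16.5, -15.6]
grip_width: 0.0129
```

Request:
send_rows:
  motion:
    - {"dp": [0, -0.005, 0], "rot": [0, 0, 0], "grip": 0.005}
    - {"dp": [0, -0.004, 0], "rot": [0, 0, 0], "grip": 0.005}

```text
clock: 3.78
tcp_pos: [0.4695, 0.0627, 0.0401]
orientation: [-2.231, -2.207, -0.034]
contact_force: [2.2, 14.0, -16.4]
grip_width: 0.0132
```

Request:
send_rows:
  motion:
    - {"dp": [0, 0, 0], "rot": [0, 0, 0], "grip": 0.045}
    - {"dp": [0, 0, 0], "rot": [0, 0, 0], "grip": 0.045}
    - {"dp": [0, 0, 0.03], "rot": [0, 0, 0], "grip": 0.045}
    - {"dp": [0, 0, 0.05], "rot": [0, 0, 0], "grip": 0.045}
    - {"dp": [0, -0.02, 0.05], "rot": [0, 0, 0], "grip": 0.045}
    - {"dp": [0.005, -0.05, 0.01], "rot": [0, 0, 0.01], "grip": 0.045}
    - {"dp": [0.005, -0.05, 0], "rot": [0, 0, 0.01], "grip": 0.045}
    - {"dp": [0.005, -0.05, 0], "rot": [0, 0, 0.01], "grip": 0.045}
    - {"dp": [0.005, -0.05, 0], "rot": [0, 0, 0.01], "grip": 0.045}
    - {"dp": [0.005, -0.05, 0], "rot": [0, 0, 0.01], "grip": 0.045}
    - {"dp": [0.005, -0.05, 0], "rot": [0, 0, 0.01], "grip": 0.045}
    - {"dp": [0.005, -0.04, 0], "rot": [0, 0, 0], "grip": 0.045}
    - {"dp": [0, 0, 0], "rot": [0, 0, 0], "grip": 0.045}

```text
clock: 5.4
tcp_pos: [0.5046, -0.3208, 0.1953]
orientation: [2.167, 2.256, 0.044]
contact_force: [0.5, 1.0, 0.7]
grip_width: 0.0451
```

```bash
cat >> h.py <<'E'
from scipy.spatial.transform import Rotation as Rt
def toolerr(yaw): # rotvec (world) to bring tool x to angle yaw, pointing down
    b=get_obs();R=Rt.from_rotvec(b["orientation"]); 
    T=Rt.from_matrix(np.array([[np.cos(yaw),np.sin(yaw),0],[np.sin(yaw),-np.cos(yaw),0],[0,0,-1]]))
    print(b["clock"],b["tcp_pos"].round(4),b["grip_width"],"rot",(T*R.inv()).as_rotvec().round(4),"F",b["contact_force"].round(1))
def und(o,W=760,H=560,f=None,cx=None,cy=None):
    f=f or 600;K=np.array([[o["fx"],0,o["cx"]],[0,o["fy"],o["cy"]],[0,0,1]]);N=np.array([[f,0,W/2],[0,f,H/2],[0,0,1.]])
    im=cv2.fisheye.undistortImage(o["img"],K,np.zeros(4),Knew=N,new_size=(W,H))
    return dict(img=im,fx=f,fy=f,cx=W/2,cy=H/2,R=o["R"],t=o["t"])
E
python3 - <<'E'
from h import *
o=save("wrist","pics/w2.png");u=und(o);cv2.imwrite("pics/w2u.png",u["img"][:,:,::-1]);np.savez("pics/w2u.npz",**u)
toolerr(1.64)
hsv=cv2.cvtColor(u["img"],cv2.COLOR_RGB2HSV)
m=cv2.inRange(hsv,np.array([45,70,20]),np.array([80,255,255]))/255.
for y in(.0,.12):
  s=spfit(u,m,[.505,-.306,y],2);print("spacer",s.x.round(4),s.fun,m.sum())
k=u["img"].copy()
for L in (rect(-.02,.02,-.007,.007,.062),rect(-.032,.032,-.011,.011,.034),rect(-.032,.032,-.011,.011,.006)):
  cv2.polylines(k,[np.int32(proj(u,tf(s.x,L)))],True,(255,0,0))
cv2.imwrite("pics/w2u.png",k[:,:,::-1])
E
```

```text
5.45 [ 0.5048 -0.3188  0.1952] 0.045229836084861544 rot [-0.0128  0.0286  0.0268] F [ 0.8 -0.2  0.9]
spacer [ 0.508  -0.3082  0.113 ] 478.9817454825067 4986.0
spacer [ 0.5078 -0.308   0.1104] 476.29279507881586 4986.0
```

View pics/w2u.png

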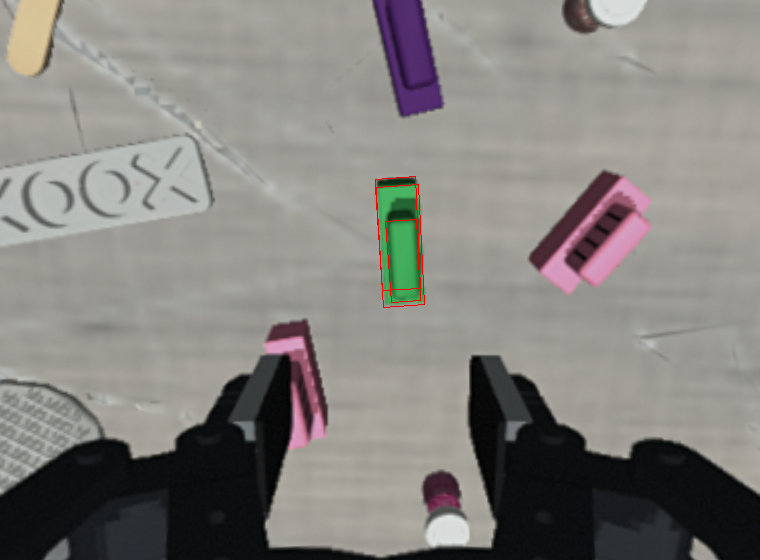

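The undistorted wrist view puts the spacer at about (400,245), and the fitted outline overlays it well: (0.508, -0.308), yaw 0.11. The jaw path at (395,245) clears the decoys.

Request:
send_rows:
  motion:
    - {"dp": [0.003, 0.011, -0.03], "rot": [-0.013, 0.029, 0.069], "grip": 0.036}
    - {"dp": [0, 0, -0.04], "rot": [0, 0, 0], "grip": 0.036}
    - {"dp": [0, 0, 0], "rot": [0, 0, 0], "grip": 0.036}

```text
clock: 5.82
tcp_pos: [0.508, -0.3052, 0.1255]
orientation: [-2.09, -2.346, -0.002]
contact_force: [0.1, 0.2, 0.9]
grip_width: 0.0362
```

```bash
python3 - <<'E'
from h import *
toolerr(1.682)
E
```

```text
5.825 [ 0.508  -0.3052  0.1255] 0.03622818129624027 rot [-0.0009  0.0005 -0.004 ] F [0.1 0.2 0.9]
```

Request:
send_rows:
  motion:
    - {"dp": [0, -0.003, -0.03], "rot": [0, 0, -0.004], "grip": 0.036}
    - {"dp": [0, 0, -0.03], "rot": [0, 0, 0], "grip": 0.036}
    - {"dp": [0, 0, -0.024], "rot": [0, 0, 0], "grip": 0.036}
    - {"dp": [0, 0, 0], "rot": [0, 0, 0], "grip": 0.036}

```text
clock: 6.32
tcp_pos: [0.5125, -0.3075, 0.0473]
orientation: [2.086, 2.339, 0.009]
contact_force: [0.5, -0.5, 1.0]
grip_width: 0.0362
```

```bash
python3 - <<'E'
from h import *
toolerr(1.682)
E
```

```text
6.325 [ 0.5125 -0.3075  0.0473] 0.036230746236514205 rot [ 0.0012  0.0095 -0.0028] F [ 0.5 -0.5  1. ]
```

Request:
send_rows:
  motion:
    - {"dp": [-0.0045, -0.001, -0.007], "rot": [0.001, 0.009, 0], "grip": 0.036}
    - {"dp": [0, 0, 0], "rot": [0, 0, 0], "grip": 0.03}
    - {"dp": [0, 0, 0], "rot": [0, 0, 0], "grip": 0.005}
    - {"dp": [0, 0, 0], "rot": [0, 0, 0], "grip": 0.005}
    - {"dp": [0, 0, 0], "rot": [0, 0, 0], "grip": 0.005}
  grip_force: 50

```text
clock: 6.95
tcp_pos: [0.5105, -0.3096, 0.045]
orientation: [2.087, 2.34, 0.004]
contact_force: [-0.0, -0.2, -1.2]
grip_width: 0.0125
```

```bash
python3 - <<'E'
from h import *
toolerr(1.682)
E
```

```text
6.95 [ 0.5105 -0.3096  0.045 ] 0.012474816145371359 rot [ 0.0027  0.0064 -0.0031] F [-0.  -0.2 -1.2]
```

Request:
send_rows:
  motion:
    - {"dp": [0, 0, 0.03], "rot": [0, 0, 0], "grip": 0.005}
    - {"dp": [0, 0, 0.04], "rot": [0, 0, 0], "grip": 0.005}
    - {"dp": [0, 0, 0.04], "rot": [0, 0, 0], "grip": 0.005}
    - {"dp": [0, 0.04, 0], "rot": [0, 0, -0.013], "grip": 0.005}
    - {"dp": [0, 0.05, 0], "rot": [0, 0, -0.013], "grip": 0.005}
    - {"dp": [0, 0.05, 0], "rot": [0, 0, -0.013], "grip": 0.005}
    - {"dp": [0, 0.05, 0], "rot": [0, 0, -0.013], "grip": 0.005}
    - {"dp": [0, 0.05, 0], "rot": [0, 0, -0.013], "grip": 0.005}
    - {"dp": [0, 0.05, 0], "rot": [0, 0, -0.013], "grip": 0.005}
    - {"dp": [0.005, 0.05, 0], "rot": [0, 0, -0.013], "grip": 0.005}
    - {"dp": [0.005, 0.05, 0], "rot": [0, 0, -0.013], "grip": 0.005}
    - {"dp": [0.005, 0.03, 0], "rot": [0, 0, -0.013], "grip": 0.005}
    - {"dp": [0, 0, 0], "rot": [0, 0, 0], "grip": 0.005}
    - {"dp": [0, 0, 0], "rot": [0, 0, 0], "grip": 0.005}

```text
clock: 8.7
tcp_pos: [0.5221, 0.122, 0.1594]
orientation: [2.226, 2.205, 0.004]
contact_force: [-0.7, -0.4, -0.6]
grip_width: 0.013
```

```bash
python3 - <<'E'
from h import *
toolerr(1.546)
o=save("wrist","pics/w3.png");u=und(o);np.savez("pics/w3u.npz",**u)
t=save("top","pics/top3.png")
b=get_obs();k=u["img"].copy()
# predicted spacer at TCP -.0025 x, bottom 45 mm below
T=b["tcp_pos"]
for dx,col in((0,(255,0,0)),(-.0025,(255,255,0))):
  for a,c,z in((.032,.011,-.011),(.032,.011,-.039),(.02,.007,.017)):
    cv2.polylines(k,[np.int32(proj(u,tf([T[0]+dx,T[1],-.0247],rect(-a,a,-c,c,T[2]+z))))],True,col)
cv2.imwrite("pics/w3u.png",k[:,:,::-1])
E
```

```text
8.7 [0.5221 0.122  0.1594] 0.01302656312011447 rot [ 0.004   0.0076 -0.015 ] F [-0.7 -0.4 -0.6]
```

View pics/w3u.png

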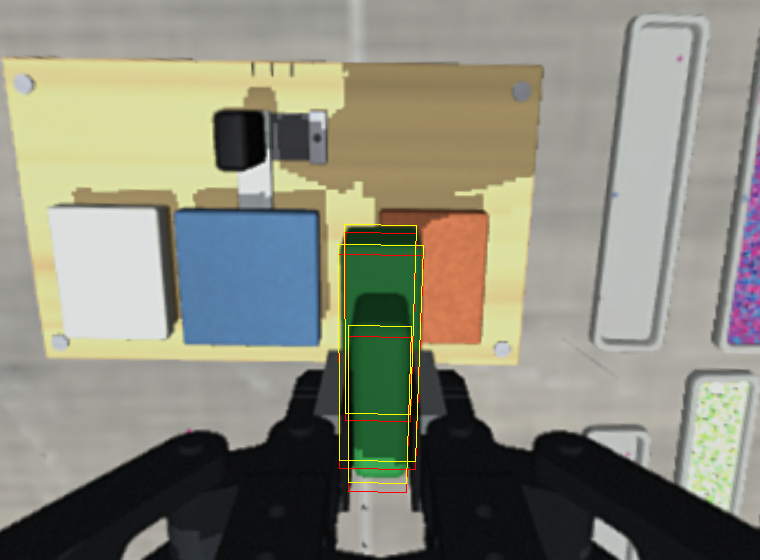

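The spacer is held straight, matching the yellow outline (offset -2.5 mm), and the blue tile sits against the white side. I'll refit the jig from this view as a cross-check.

```bash
python3 - <<'E'
from h import *
o=dict(np.load("pics/w3u.npz"))
Lb=rect(-.097,.053,-.125,.125,.01);r=rect(-.032,.032,.05,.1,.034);w=rect(-.032,.032,-.1,-.05,.034)
# image: up=-x,right=+y ; rect order: (x1,y1),(x1,y0),(x0,y0),(x0,y1)
L=[Lb[0],Lb[1],Lb[2],Lb[3],r[0],r[3],w[0],w[1],w[2],w[3]]
px=[(518,363),(47,357),(4,58),(543,66),(482,343),(488,211),(175,338),(65,338),(50,206),(168,206)]
px=np.array(px,float)
bx=np.array([(320,345),(184,345),(176,210),(320,211)],float)
def f(p):
    a=(proj(o,tf(p,L))-px).ravel(); b=(proj(o,tf(p,rect(-.032,.032,-.032+p[3],.032+p[3],.04)))-bx).ravel()
    return np.r_[a,b]
s=least_squares(f,[.52,.07,0,0],loss="soft_l1");print(s.x.round(4),f(s.x).reshape(-1,2).round(1).tolist())
E
```

```text
[ 0.5276  0.0724 -0.0237 -0.0095] [[4.5, 2.1], [-0.7, 1.4], [-2.9, -4.0], [5.5, -3.7], [3.1, 1.4], [5.9, 0.2], [-4.3, 1.9], [0.7, 0.5], [-2.6, -1.3], [-8.9, 0.3], [1.5, 1.8], [0.5, -0.1], [-2.4, -1.3], [-0.3, -0.1]]
```

```bash
python3 - <<'E'
from h import *
o=dict(np.load("pics/w3u.npz"))
b=ray_z(o,320,211,.04);b2=ray_z(o,320,345,.04);r=ray_z(o,379,210,.034)
print(b,b2,r,(b+r)/2); c=-o["R"].T@o["t"];print(c,get_obs()["tcp_pos"])
j=[.527,.071,-.0245];print(tf(j,[[-.032,.023,.04],[.032,.023,.04],[-.032,.05,.034],[0,.0365,.01]]))
im=cv2.resize(o["img"][190:260,300:440],None,fx=5,fy=5,interpolation=cv2.INTER_CUBIC);cv2.imwrite("pics/gap.png",im[:,:,::-1])
E
```

```text
[0.49621177 0.09571518 0.04      ] [0.55920393 0.09340305 0.04      ] [0.49697638 0.12155704 0.034     ] [0.49659407 0.10863611 0.037     ]
[0.45374391 0.12289507 0.30128643] [0.52220635 0.12174247 0.15948963]
[[0.49557305 0.09477702 0.04      ]
 [0.55955384 0.09320918 0.04      ]
 [0.49623448 0.12176892 0.034     ]
 [0.52789416 0.10748905 0.01      ]]
```

View pics/gap.png

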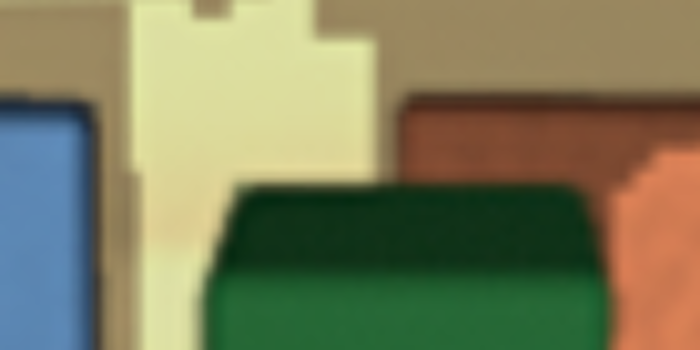

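Request:
send_rows:
  motion:
    - {"dp": [0.008, -0.0145, 0], "rot": [0.004, 0.0076, -0.015], "grip": 0.005}
    - {"dp": [0, 0, -0.03], "rot": [0, 0, 0], "grip": 0.005}
    - {"dp": [0, 0, -0.025], "rot": [0, 0, 0], "grip": 0.005}
    - {"dp": [0, 0, 0], "rot": [0, 0, 0], "grip": 0.005}

```text
clock: 9.3
tcp_pos: [0.5331, 0.0986, 0.1044]
orientation: [2.261, 2.178, 0.002]
contact_force: [-0.1, 0.7, -0.3]
grip_width: 0.0127
```

```bash
python3 - <<'E'
from h import *
toolerr(1.546)
E
```

```text
9.3 [0.5331 0.0986 0.1044] 0.012686241996808819 rot [0.0007 0.0022 0.0124] F [-0.1  0.7 -0.3]
```

Request:
send_rows:
  motion:
    - {"dp": [-0.0028, 0.0087, 0], "rot": [0.001, 0.002, 0.012], "grip": 0.005}
    - {"dp": [0, 0, 0], "rot": [0, 0, 0], "grip": 0.005}
    - {"dp": [0, 0, 0], "rot": [0, 0, 0], "grip": 0.005}

```text
clock: 9.68
tcp_pos: [0.5322, 0.1066, 0.1069]
orientation: [2.25, 2.19, 0.005]
contact_force: [1.1, 0.5, -1.2]
grip_width: 0.0126
```

```bash
python3 - <<'E'
from h import *
toolerr(1.546)
E
```

```text
9.675 [0.5322 0.1066 0.1069] 0.012568186207085542 rot [-0.0014  0.0034  0.0021] F [ 1.1  0.5 -1.2]
```

Close. I'll fine-correct, then step down to just above the tiles.

Request:
send_rows:
  motion:
    - {"dp": [-0.002, 0.0007, -0.006], "rot": [-0.001, 0.003, 0.002], "grip": 0.005}
    - {"dp": [-0.0005, 0, -0.008], "rot": [0, 0, 0], "grip": 0.005}
    - {"dp": [0, 0, 0], "rot": [0, 0, 0], "grip": 0.005}

```text
clock: 10.05
tcp_pos: [0.5296, 0.1077, 0.0925]
orientation: [2.248, 2.194, 0.002]
contact_force: [0.5, -0.2, -1.0]
grip_width: 0.0126
```

```bash
python3 - <<'E'
from h import *
toolerr(1.546)
o=save("wrist","pics/w4.png");u=und(o);np.savez("pics/w4u.npz",**u);cv2.imwrite("pics/w4u.png",u["img"][130:510,100:660,::-1])
s=save("side","pics/side4.png")
E
```

```text
10.05 [0.5296 0.1077 0.0925] 0.012593395731042569 rot [-0.0008  0.001  -0.0006] F [ 0.5 -0.2 -1. ]
```

View pics/w4u.png

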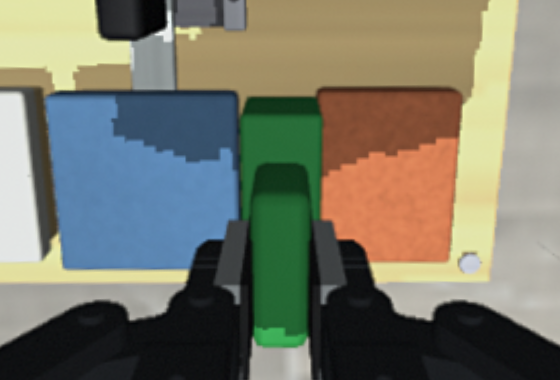

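```bash
python3 - <<'E'
from h import *
o=dict(np.load("pics/w4u.npz"));im=o["img"].astype(int)
# sub-pixel edges: blade top near (crop row 118->248), tiles near edge (row 100->230)
for row in (250,262): print(row,[tuple(im[row,c]) for c in list(range(334,350))],'\n',[tuple(im[row,c]) for c in range(414,428)])
for v in(250,):
  for n,u,z in(("bl",345,.0815),("br",421,.0815),("blue",339,.04),("red",418,.034)):
    X=ray_z(o,u,v,z);d=X[:2]-[.527,.071];print(n,X.round(4),"jig y",.0245*d[0]+d[1])
E
```

```text
250 [(np.int64(46), np.int64(68), np.int64(92)), (np.int64(43), np.int64(62), np.int64(86)), (np.int64(40), np.int64(54), np.int64(72)), (np.int64(37), np.int64(47), np.int64(56)), (np.int64(40), np.int64(53), np.int64(49)), (np.int64(45), np.int64(64), np.int64(46)), (np.int64(40), np.int64(76), np.int64(44)), (np.int64(32), np.int64(87), np.int64(43)), (np.int64(31), np.int64(95), np.int64(46)), (np.int64(34), np.int64(101), np.int64(50)), (np.int64(36), np.int64(105), np.int64(53)), (np.int64(38), np.int64(108), np.int64(55)), (np.int64(39), np.int64(109), np.int64(56)), (np.int64(39), np.int64(108), np.int64(56)), (np.int64(39), np.int64(108), np.int64(55)), (np.int64(39), np.int64(107), np.int64(55))] 
 [(np.int64(40), np.int64(109), np.int64(56)), (np.int64(40), np.int64(109), np.int64(56)), (np.int64(39), np.int64(109), np.int64(56)), (np.int64(38), np.int64(108), np.int64(55)), (np.int64(35), np.int64(106), np.int64(54)), (np.int64(33), np.int64(101), np.int64(51)), (np.int64(32), np.int64(95), np.int64(48)), (np.int64(48), np.int64(88), np.int64(45)), (np.int64(68), np.int64
[... 1102 characters left out ...]
.int64(38), np.int64(108), np.int64(56)), (np.int64(35), np.int64(106), np.int64(54)), (np.int64(34), np.int64(100), np.int64(51)), (np.int64(35), np.int64(93), np.int64(47)), (np.int64(59), np.int64(88), np.int64(46)), (np.int64(90), np.int64(83), np.int64(46)), (np.int64(111), np.int64(80), np.int64(48)), (np.int64(132), np.int64(78), np.int64(52)), (np.int64(137), np.int64(78), np.int64(53)), (np.int64(137), np.int64(79), np.int64(54)), (np.int64(136), np.int64(79), np.int64(53))]
bl [0.4962 0.0993 0.0815] jig y 0.027588834033744937
br [0.4967 0.1192 0.0815] jig y 0.04747747277007948
blue [0.5054 0.0948 0.04  ] jig y 0.02324383611369644
red [0.5074 0.1214 0.034 ] jig y 0.04991769894882028
```

Request:
send_rows:
  motion:
    - {"dp": [0, -0.0005, -0.01], "rot": [0, 0, 0], "grip": 0.005}
    - {"dp": [-0.0004, 0, -0.008], "rot": [0, 0, 0], "grip": 0.005}
    - {"dp": [0, 0, 0], "rot": [0, 0, 0], "grip": 0.005}

```text
clock: 10.52
tcp_pos: [0.5296, 0.1071, 0.0737]
orientation: [2.248, 2.194, 0.003]
contact_force: [-0.0, -0.0, -0.4]
grip_width: 0.0129
```

```bash
python3 - <<'E'
from h import *
toolerr(1.546)
E
```

```text
10.525 [0.5296 0.1071 0.0737] 0.012907664124696076 rot [-0.001   0.0019 -0.0004] F [-0.  -0.  -0.4]
```

Request:
send_rows:
  motion:
    - {"dp": [0.0005, 0, -0.008], "rot": [-0.001, 0.002, 0], "grip": 0.005}
    - {"dp": [0, 0, -0.006], "rot": [0, 0, 0], "grip": 0.005}
    - {"dp": [0, 0, -0.004], "rot": [0, 0, 0], "grip": 0.005}
    - {"dp": [0, 0, -0.003], "rot": [0, 0, 0], "grip": 0.005}

```text
clock: 11.02
tcp_pos: [0.5306, 0.1074, 0.054]
orientation: [-2.248, -2.193, -0.001]
contact_force: [-19.0, -2.0, 49.6]
grip_width: 0.0129
```

```bash
python3 - <<'E'
from h import *
toolerr(1.546)
E
```

```text
11.025 [0.5306 0.1074 0.054 ] 0.01289326583290747 rot [-0.0015 -0.0009 -0.    ] F [-19.   -2.   49.6]
```

Request:
send_rows:
  motion:
    - {"dp": [0, 0, 0.001], "rot": [0, 0, 0], "grip": 0.005}
    - {"dp": [0, 0, 0], "rot": [0, 0, 0], "grip": 0.02}
    - {"dp": [0, 0, 0], "rot": [0, 0, 0], "grip": 0.036}
    - {"dp": [0, 0, 0], "rot": [0, 0, 0], "grip": 0.036}
    - {"dp": [0, 0, 0.03], "rot": [0, 0, 0], "grip": 0.036}
    - {"dp": [0, 0, 0.04], "rot": [0, 0, 0], "grip": 0.036}
    - {"dp": [0, -0.02, 0.03], "rot": [0, 0, 0], "grip": 0.02}
    - {"dp": [-0.03, -0.03, 0], "rot": [0, 0, 0], "grip": 0.0}
    - {"dp": [-0.03, 0, 0], "rot": [0, 0, 0], "grip": 0.0}
    - {"dp": [0, 0, 0], "rot": [0, 0, 0], "grip": 0.0}
    - {"dp": [0, 0, 0], "rot": [0, 0, 0], "grip": 0.0}

```text
clock: 12.4
tcp_pos: [0.4695, 0.0561, 0.1572]
orientation: [-2.248, -2.194, -0.001]
contact_force: [-0.5, 0.0, -0.5]
grip_width: -0.0002
```

```bash
python3 - <<'E'
from h import *
toolerr(1.546)
o=save("wrist","pics/w5.png");u=und(o);np.savez("pics/w5u.npz",**u)
k=u["img"].copy()
p=[.5278,.1073,-.0245]
for a,c,z in((.032,.011,.044),(.032,.011,.016),(.02,.007,.072)):
    cv2.polylines(k,[np.int32(proj(u,tf(p,rect(-a,a,-c,c,z))))],True,(255,255,0))
cv2.imwrite("pics/w5u.png",k[:,:,::-1])
E
```

```text
12.4 [0.4695 0.0561 0.1572] -0.00020841569729261792 rot [-0.0009 -0.0003 -0.0005] F [-0.5  0.  -0.5]
```

View pics/w5u.png

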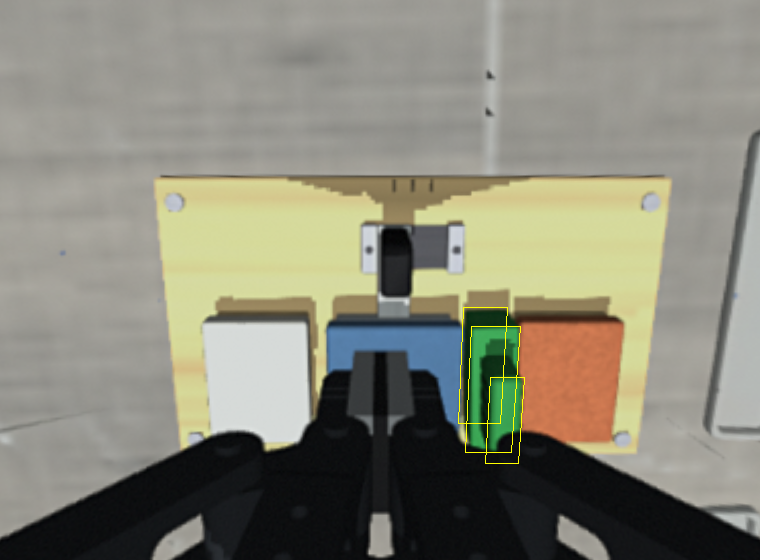

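The spacer stands upright in the gap at (490,390). Its near end matches the outline predicted for being level with the tiles, and the blue tile is still at its end stop. Next I'll press the blue tile with closed fingers, slightly towards the white side to stay clear of the spacer.

Request:
send_rows:
  motion:
    - {"dp": [0.03, 0, 0], "rot": [0, 0, 0], "grip": 0.0}
    - {"dp": [0.027, 0, -0.02], "rot": [0, 0, 0], "grip": 0.0}
    - {"dp": [0, 0, -0.04], "rot": [0, 0, 0], "grip": 0.0}
    - {"dp": [0, 0, -0.03], "rot": [0, 0, 0], "grip": 0.0}
    - {"dp": [0, 0, -0.01], "rot": [0, 0, 0], "grip": 0.0}
    - {"dp": [0, 0, 0], "rot": [0, 0, 0], "grip": 0.0}

```text
clock: 13.2
tcp_pos: [0.5337, 0.0581, 0.0537]
orientation: [2.244, 2.197, 0.004]
contact_force: [-0.2, 0.3, 0.7]
grip_width: -0.0002
```

```bash
python3 - <<'E'
from h import *
toolerr(1.546)
E
```

```text
13.2 [0.5337 0.0581 0.0537] -0.00019236272253265492 rot [-0.0007  0.003  -0.0037] F [-0.2  0.3  0.7]
```

Request:
send_rows:
  motion:
    - {"dp": [-0.006, -0.002, -0.004], "rot": [0, 0.003, -0.004], "grip": 0.0}
    - {"dp": [0, 0, -0.006], "rot": [0, 0, 0], "grip": 0.0}
    - {"dp": [0, 0, -0.004], "rot": [0, 0, 0], "grip": 0.0}
    - {"dp": [0, 0, 0], "rot": [0, 0, 0], "grip": 0.0}

```text
clock: 13.7
tcp_pos: [0.5292, 0.0564, 0.0414]
orientation: [2.248, 2.192, 0.007]
contact_force: [0.3, -0.5, -0.4]
grip_width: 0.0
```

Request:
send_rows:
  motion:
    - {"dp": [0, 0, -0.003], "rot": [0, 0, 0], "grip": 0.0}
    - {"dp": [0, 0, -0.003], "rot": [0, 0, 0], "grip": 0.0}
    - {"dp": [0, 0, -0.003], "rot": [0, 0, 0], "grip": 0.0}

```text
clock: 14.08
tcp_pos: [0.5298, 0.0565, 0.0338]
orientation: [2.249, 2.192, 0.009]
contact_force: [-7.1, -0.8, 33.6]
grip_width: 0.0003
```

Request:
send_rows:
  motion:
    - {"dp": [0, 0, -0.002], "rot": [0, 0, 0], "grip": 0.0}

```text
clock: 14.2
tcp_pos: [0.5298, 0.0564, 0.0337]
orientation: [2.25, 2.192, 0.01]
contact_force: [-11.1, -0.6, 38.4]
grip_width: 0.0001
```

```bash
python3 - <<'E'
from h import *
toolerr(1.546)
for i in range(6): s=imaging.grab_frame("side")
toolerr(1.546)
s=save("side","pics/side6.png");t=save("top","pics/top6.png")
a=cv2.resize(s["img"][145:215,170:275],None,fx=7,fy=7,interpolation=cv2.INTER_CUBIC)
cv2.imwrite("pics/fin.png",a[:,:,::-1])
E
```

```text
14.2 [0.5298 0.0564 0.0337] 6.593657639306347e-05 rot [-0.0043  0.0046  0.0012] F [-11.1  -0.6  38.4]
14.5 [0.5298 0.0565 0.0339] 0.00015575532204043592 rot [-0.0044  0.005   0.0011] F [-8.4 -1.5 27.1]
```

View pics/fin.png

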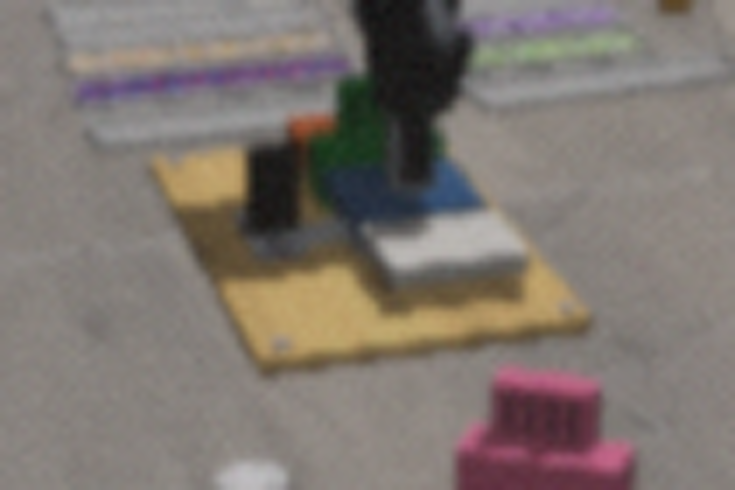

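```bash
python3 - <<'E'
from h import *
for i in range(8): imaging.grab_frame("side")
toolerr(1.546)
b=get_obs()
if 14<b["contact_force"][2]<40 and b["tcp_pos"][2]<.0346: print(hand_in())
E
```

```text
15.0 [0.5298 0.0565 0.0339] -0.00010602344402322139 rot [-0.0044  0.005   0.0012] F [-8.6  0.3 27. ]
the job is handed in; nothing more can be done
None
```

The job is done and handed in at 15.0 s on the robot's clock, with the blue tile still held down when I finished.

- **Slide:** I pinched the black grip and slid the blue tile away from the red one until it hit the end stop. The sideways force rose to about 15 N and the tile stopped moving, and the wrist picture put the carriage at about -9.5 mm (the stop is at -9).
- **Spacer:** I stood the green spacer in the red/blue gap and let go. It touched down within about 1 mm of the height expected for the jig's base. That contact showed about 50 N at the wrist for a moment, going through the fingers and under the 120 N wrist limit. In the wrist picture its near end was level with the tile edges to about 1 mm.
- **Press:** I pressed the blue tile with closed fingertips, slightly towards the white tile to keep clear of the spacer. The last reading was a fingertip height of 33.9 mm (34 mm is flush) with a steady push of about 27 N. The push had peaked at 38 N before settling.

The camera and touch estimates of the jig's position differed by about 2 mm along the tile row. I used a value in between for the gap centre, and the spacer went in without touching the sides. I never touched the vials or the strip mould, but I did not re-measure them at the end.

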